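# Seat an LED disc in its test jig and close the keeper

### The arm

A 6-joint arm with a two-finger parallel gripper is mounted at the origin on the work surface. World frame = base frame: x ahead of the robot, y to its left, z up, the work surface at z = 0. Lengths are in m, angles in rad, forces in N, time in s.
With the tool pointing down it reaches from about 0.3 to 0.775 m from the base axis. Payload 14.6 kg.
Tool frame: the origin (TCP) lies midway between the tips of the shut fingers; the grasp point (between the pads) lies 19 mm behind it (grasp_offset is the distance from the TCP to the grasp point, in m); z points along the fingers, y is the line along which they close (so a half turn about z gives the same grasp; the last joint's range is limited). The gripper opens to 94 mm and grips with 3 to 60 N. Pads are 16 mm wide; open, the fingers measure 119 mm over their backs; the gripper's body (75 mm by 177 mm) begins 78 mm behind the grasp point.
Start: joints at [-1.392, 0.3, 1.521, -0, 1.321, -0.067], TCP at [0.134, -0.533, 0.205] pointing down, gripper open.
Joint ranges: [-3.03, 3.03], [-0.79, 2.21], [0.23, 2.52], [-1.04, 4.18], [0, 3.07], [-2.55, 2.55]. Speed limits (rad/s): [2.22, 2.22, 2.57, 3.14, 3.14, 3.14].

### API

Orientations are given as [roll, pitch, yaw] about the fixed x, y, z axes, in that order (R = Rz(yaw) Ry(pitch) Rx(roll)).
In Python, from station import * gives the robot as it stands. The module is installed in compiled form; this text tells all that it offers.
- The arm moves only by the tool send_rows, never from a script. Its argument "rows" is a list of rows, each an object of numbers: "dx", "dy", "dz": the shift along the tool's x, y, z in mm; "roll": the turn about the tool's z in degrees; "jaw": the closure, from -1 (fully open) to 1 (shut). In form: [{"dx": .., "dy": .., "dz": .., "roll": .., "jaw": ..}, ...]. A call has 1 to 12 rows; each row shifts and turns the commanded pose from where the row before left it, along the tool's axes as they then stand; what a row does not reach is not made up. A row lasts 1/12 s, in which the tool goes at most 41.7 mm and 7.16 degrees, less where a joint would pass 70% of its speed; a pose out of reach is approached as far as the arm can. A call is refused whole if a number of a shift passes 41.7 or a number of a turn 7.16, either way. A call with a gripper value outside its range is refused whole. The fingers move at their own pace and stop on an object; "force" is the grip in N (left out, the last holds). Time passes only in rows, so rows that do not move let the fingers close. It gives the time, the measured TCP pose, the force, the opening and the grip force at its end, in the units of the state.
- get_obs(): the state, without advancing time (a new reading comes with each control period).
- camera(name): name is "scene" or "top" or "wrist"; returns a dict with "frame" (400x640x3 uint8, red, green, blue), "z_map" (400x640 float32, m along the optical axis (not along the pixel's ray), 0 where there is no reading), "camera_matrix" (3x3 intrinsics, pixels), "D" ([k1, k2, p1, p2, k3] as OpenCV has them; the pictures are not rectified), "rvec" (rotation vector, rad) and "tvec" (3), from world to camera coordinates, as OpenCV has them. Camera axes: x right, y down, z forward; pixel columns grow to the right and rows downward; lengths in m; the calibration is good to about 2 mm. A picture is of the moment at which its call begins.
- hand_in(): hands the job in; it is judged then, once.
The state is a dict: "time_s": time; "qpos": joint angles; "joint_vel": joint speeds; "tau": joint torques, N m; "ee_pos": TCP position; "eef_rot": TCP orientation; "force": force on the tool from outside, world axes, zero at the start; "moment": the same for the moment, N m; "grip_width": finger opening in m; "grip_force": force on a finger pad.
Only numpy, scipy, OpenCV 4.12 (cv2) and the standard library are available. Lean on these libraries where they do the work, as an engineer would, in place of code of your own. Each camera call takes 0.05 s, during which the arm holds its last target. There are 200 camera calls.

### The job

With the fingertips, nudge the loose LED disc across the top of the test jig until it drops into the round recess and lies flat on the floor of it; then push the sliding keeper all the way in, so that its tongue reaches over the disc's edge, and let go of everything. Push only: do not pick up or lift the disc, keep it on the jig, do not push the keeper in before the disc is seated, and leave the solder spool, flux bottle and screwdriver where they are.

Things in the scene. Friction and masses are not known exactly. Their poses are not given: they have to be found in the camera images.
- jig: Test jig, a grey plastic slab screwed level to the bench, 140 (its x) x 230 (its y) x 20 mm high; its flat top is the deck, 20 mm above the bench. Origin: centre of its underside; z up. Beside the keeper's block stand two fixed rails 6 mm wide and high (jig x = +/-18 to +/-24 mm, jig y = 59 to 114 mm); the deck is otherwise flat.
- recess (a point): Centre of the mouth of the round recess in the jig, at deck height, at jig (0, 15, 20) mm; axes as the jig's. The recess is 53 mm in diameter and 8 mm deep with a flat dark floor (12 mm above the bench).
- disc: Loose LED module: aluminium disc 50 mm across, 8 mm thick, 30 to 65 g, yellow spot in a white ring on top. Origin: centre of its underside; z up. Starts on the deck on the jig -y side of the recess, centres 65 to 95 mm apart. Drops in when pushed to within 5 to 9 mm of the recess centre; seated, it is flush with the deck (origin 8 mm below recess), 1.5 mm play all round.
- keeper (a joint): Travel of the sliding keeper in m: 0 fully back, 0.030 fully in (a hard stop); it grows as the keeper moves towards the recess, along jig -y. It starts between 0 and 0.010, takes about 1.5 N to slide and stays where it is left.
- keeper_block (a point): Middle of the outer upright face of the keeper's block (looks to jig +y; push it to jig -y), 15 mm above the deck; 92 mm from the recess centre at joint 0; axes as the jig's. Aluminium block 30 (x) x 20 (y) mm, top 28 mm above the deck; a tongue 14 mm wide, 3 mm thick reaches 26 mm on from it, 2.3 mm above the deck: clears a seated disc, blocked by an unseated one.
- spool: Bystander: steel-coloured solder spool standing upright, 48 mm in diameter, 38 mm high, on the bench beside the jig (towards jig +x). Origin: centre of its underside.
- flux: Bystander: small white flux bottle, 36 mm in diameter, 62 mm high, standing on the bench beside the jig (towards jig +x). Origin: centre of its underside.
- driver: Bystander: screwdriver 160 mm long, lying on the bench beside the jig (towards jig -x), roughly parallel to jig y. Origin: on the bench under its middle.
Mind the look-alikes: they are no part of the job. There is more than one size of the disc; the job needs the middle-sized.

How it is judged:
By the outcome, as a careful person would: the job done as asked, in the order asked, and still so for the second after the job is handed in, with the robot touching nothing.
It also fails if it takes over 45 s, if anything falls off the work surface, if the arm or the gripper's body presses on something with over 40 N, if the wrist force passes 120 N, or if a joint passes its speed limit or range.

## Working session

There is one attempt and no reset: what is moved stays moved. The work goes in short steps, Python scripts to look and compute and a tool call to move; the robot and the scene stay as the last step left them, time stands still between calls to the robot, and variables do not carry over. Pictures are saved under pics/ and viewed, at most 10 in all, crops included, and the job is handed in when it is done.

Besides the shell and the picture viewer there is one more tool, called after "Call:" as name(argument=value, ...) on one line, values as JSON. send_rows: Moves the arm, as the interface text tells. Its arguments: {"type":"object","properties":{"rows":{"type":"array"},"force":{"type":"number"}},"required":["rows"]}

```bash
mkdir -p pics
cat > h.py <<'E'
from station import *
import numpy as np, cv2
def snap(n,f=None):
    c=camera(n)
    if f: cv2.imwrite('pics/'+f,c['frame'][:,:,::-1])
    return c
def ray(c,uv,z):
    K,D=np.array(c['camera_matrix']),np.array(c['D'])
    R=cv2.Rodrigues(np.array(c['rvec'],float))[0];t=np.array(c['tvec'],float).reshape(3)
    p=cv2.undistortPoints(np.array(uv,float).reshape(-1,1,2),K,D).reshape(-1,2)
    d=np.c_[p,np.ones(len(p))]@R; o=-R.T@t
    return o+d*((z-o[2])/d[:,2])[:,None]
E
python3 - <<'E'
from h import *
import pickle
for n in('top','scene'):
    c=snap(n,n+'0.png');pickle.dump(c,open(n+'.pkl','wb'))
o=get_obs();print({k:np.round(o[k],3) for k in o})
E
```

```text
{'time_s': np.float64(0.1), 'qpos': array([-1.392,  0.3  ,  1.521,  0.   ,  1.321, -0.067]), 'joint_vel': array([ 0.001, -0.001, -0.002,  0.001, -0.001,  0.001]), 'tau': array([-0.0000e+00, -5.3265e+01, -3.5329e+01,  7.1000e-02,  2.3000e-02,
       -0.0000e+00]), 'ee_pos': array([ 0.134, -0.533,  0.205]), 'eef_rot': array([-3.141, -0.   ,  0.246]), 'force': array([ 1.021, -0.25 , -0.416]), 'moment': array([-0.011, -0.028, -0.019]), 'grip_force': np.float64(0.0), 'grip_width': np.float64(0.094)}
```

View pics/top0.png

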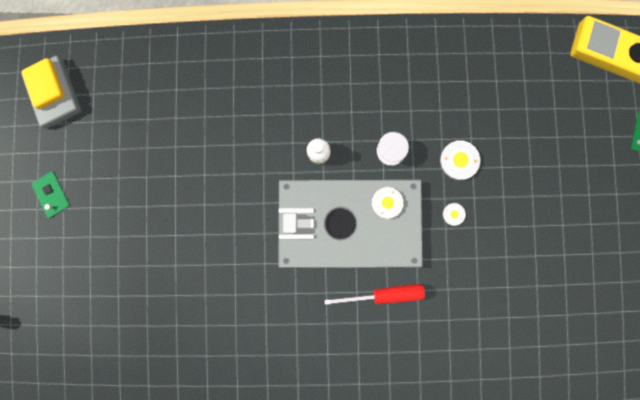

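View pics/scene0.png

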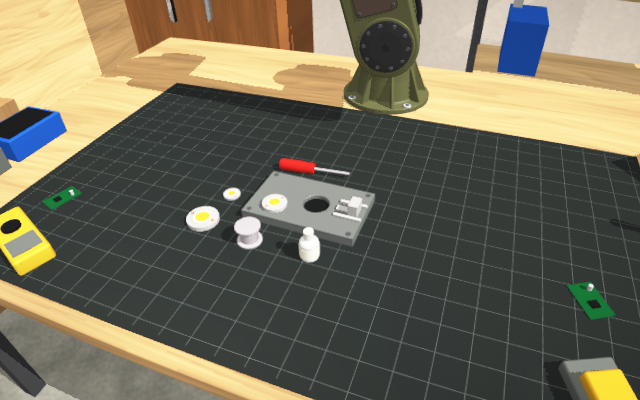

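The top view shows three disc candidates: on the jig at (388,203), a large one on the bench at (460,160) and a small one on the bench at (454,214). The middle-sized one on the deck fits the description. The recess is at (340,223), the keeper block at (291,223), the flux at (318,151), the spool at (392,148) and the driver around (375,297).

```bash
cat > m.py <<'E'
from h import *
def blob(m,near,amin=30):
    cs,_=cv2.findContours(m.astype(np.uint8),cv2.RETR_EXTERNAL,cv2.CHAIN_APPROX_NONE)
    cs=[c for c in cs if cv2.contourArea(c)>amin]
    return min(cs,key=lambda c:np.hypot(*(c.reshape(-1,2).mean(0)-near)))
E
python3 - <<'E'
from m import *
import pickle
c=pickle.load(open('top.pkl','rb'));f=c['frame'].astype(int)
hsv=cv2.cvtColor(c['frame'],cv2.COLOR_RGB2HSV).astype(int)
# jig
m=(f.mean(2)>90)&(hsv[:,:,1]<60); m[:170]=0;m[280:]=0;m[:,:260]=0;m[:,435:]=0
b=blob(m,(350,223),2000);r=cv2.minAreaRect(b);box=cv2.boxPoints(r)
P=ray(c,box,.02);print('box',box.round(1),P.round(4),'centre',P.mean(0).round(4),[np.linalg.norm(P[i]-P[i-1]).round(4) for i in range(4)])
roi=np.zeros_like(m);roi[200:246,320:362]=1
b=blob((f.mean(2)<70)&(roi>0),(340,223));e=cv2.fitEllipse(b);print('recess',e,ray(c,[e[0]],.02).round(4))
for nm,p in(('mid',(388,203)),('big',(460,160)),('small',(454,214))):
    roi=np.zeros_like(m);roi[p[1]-24:p[1]+24,p[0]-24:p[0]+24]=1
    wm=((f.min(2)>185)|((hsv[:,:,1]>120)&(f[:,:,0]>170)))&(roi>0)
    b=blob(wm,p,30);e=cv2.fitEllipse(b);z=.028 if nm=='mid' else .008
    q=ray(c,[e[0],(e[0][0]+e[1][0]/2,e[0][1]),(e[0][0]-e[1][0]/2,e[0][1])],z);print(nm,e,q[0].round(4),'dia',np.linalg.norm(q[1]-q[2]).round(4))
cv2.imwrite('pics/crop.png',cv2.resize(c['frame'][170:280,265:495,::-1],None,fx=3.4,fy=3.4,interpolation=cv2.INTER_CUBIC))
E
```

```text
box [[260. 170.]
 [423. 170.]
 [423. 279.]
 [260. 279.]] [[ 0.6476  0.1248  0.02  ]
 [ 0.6404 -0.141   0.02  ]
 [ 0.4643 -0.1342  0.02  ]
 [ 0.471   0.1275  0.02  ]] centre [ 0.5558 -0.0057  0.02  ] [np.float64(0.1766), np.float64(0.2659), np.float64(0.1763), np.float64(0.2617)]
recess ((339.931396484375, 223.19903564453125), (28.024887084960938, 28.376131057739258), 141.78526306152344) [[ 0.5574 -0.0033  0.02  ]]
mid ((386.3362731933594, 202.30523681640625), (31.931623458862305, 32.89788818359375), 15.343460083007812) [ 0.5886 -0.0785  0.028 ] dia 0.0512
big ((459.9785461425781, 159.5984649658203), (37.44580078125, 38.5317497253418), 112.7335205078125) [ 0.6581 -0.2057  0.008 ] dia 0.063
small ((453.7647705078125, 213.8046875), (21.17827606201172, 21.528757095336914), 144.27369689941406) [ 0.5683 -0.191   0.008 ] dia 0.0352
```

View pics/crop.png

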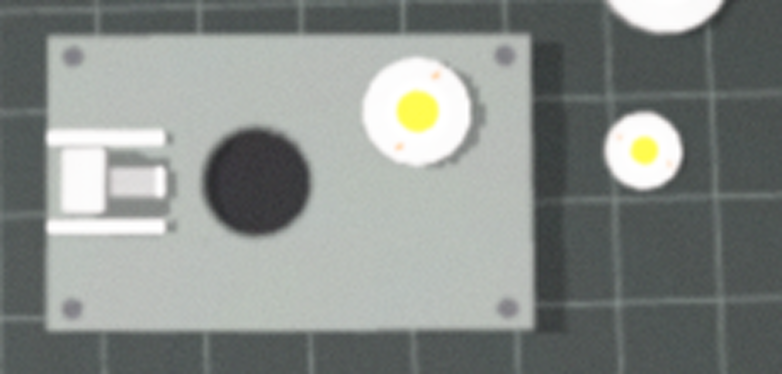

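The crop confirms the choice: the disc on the deck is 51 mm across, with its yellow spot at crop (418,111). The deck corners are at crop (47,34), (531,34), (534,329) and (49,329), and the keeper block is at (83,180).

Run:
```python
from m import *
import pickle
c=pickle.load(open('top.pkl','rb'))
g=lambda p:np.array(p)/3.4+np.array([265,170])-.35
P=ray(c,g([(47,34),(531,34),(534,329),(49,329)]),.02);print(P.round(4),P.mean(0).round(4))
a=(P[0]+P[3]-P[1]-P[2])[:2];a/=np.linalg.norm(a);b=np.array([a[1],-a[0]])
print('jig y dir',a.round(4),'angle',np.degrees(np.arctan2(a[1],a[0])))
C=P.mean(0)[:2];R=C+.015*a;print('recess by corners',R)
R=np.array([.5574,-.0033])
for n,p,z in(('disc',(418,111),.028),('block top',(83,180),.048),('blocktop outer',(61,180),.048),('spotflux',(180,-65),.06)):
    q=ray(c,g([p]),z)[0][:2];print(n,q.round(4),'rel recess jig x,y',(np.array([b@(q-R),a@(q-R)])).round(4))
for p,z in(((392,148),.038),((318,150),.06),((425,290),.02)):print(ray(c,[p],z).round(4))
```

```text
[[ 0.6309  0.0948  0.02  ]
 [ 0.6247 -0.1367  0.02  ]
 [ 0.4845 -0.1328  0.02  ]
 [ 0.4905  0.0963  0.02  ]] [ 0.5576 -0.0196  0.02  ]
jig y dir [0.0265 0.9996] angle 88.47995227302964
recess by corners [ 0.55802107 -0.00460783]
disc [ 0.5886 -0.0805] rel recess jig x,y [ 0.0332 -0.0763]
block top [0.5593 0.076 ] rel recess jig x,y [-0.0002  0.0794]
blocktop outer [0.5596 0.0862] rel recess jig x,y [-0.0002  0.0895]
spotflux [0.6695 0.0285] rel recess jig x,y [0.1112 0.0348]
[[ 0.6746 -0.0896  0.038 ]]
[[0.6703 0.0278 0.06  ]]
[[ 0.4466 -0.1368  0.02  ]]
```

Call:
send_rows(rows=[{"dx": 33, "dy": -16.5, "roll": -7, "jaw": 0.36}, {"dx": 34.8, "dy": -12.3, "roll": -7, "jaw": 0.36}, {"dx": 36, "dy": -8, "roll": -7, "jaw": 0.36}, {"dx": 36.7, "dy": -3.5, "roll": -7, "jaw": 0.36}, {"dx": 36.9, "dy": 1, "roll": -7, "jaw": 0.36}, {"dx": 36.5, "dy": 5.5, "roll": -7, "jaw": 0.36}, {"dx": 35.6, "dy": 9.9, "roll": -7, "jaw": 0.36}, {"dx": 34.1, "dy": 14.1, "roll": -7, "jaw": 0.36}, {"dx": 32.1, "dy": 18.2, "roll": -7, "jaw": 0.36}, {"dx": 29.7, "dy": 21.9, "roll": -7, "jaw": 0.36}, {"dx": 26.8, "dy": 25.4, "roll": -7, "jaw": 0.36}, {"dx": 23.5, "dy": 28.5, "roll": -7, "jaw": 0.36}])

```text
invalid input at $.rows[0]: expected keys dx, dy, dz, roll, jaw
```

Call:
send_rows(rows=[{"dx": 33, "dy": -16.5, "dz": 0, "roll": -7, "jaw": 0.36}, {"dx": 34.8, "dy": -12.3, "dz": 0, "roll": -7, "jaw": 0.36}, {"dx": 36, "dy": -8, "dz": 0, "roll": -7, "jaw": 0.36}, {"dx": 36.7, "dy": -3.5, "dz": 0, "roll": -7, "jaw": 0.36}, {"dx": 36.9, "dy": 1, "dz": 0, "roll": -7, "jaw": 0.36}, {"dx": 36.5, "dy": 5.5, "dz": 0, "roll": -7, "jaw": 0.36}, {"dx": 35.6, "dy": 9.9, "dz": 0, "roll": -7, "jaw": 0.36}, {"dx": 34.1, "dy": 14.1, "dz": 0, "roll": -7, "jaw": 0.36}, {"dx": 32.1, "dy": 18.2, "dz": 0, "roll": -7, "jaw": 0.36}, {"dx": 29.7, "dy": 21.9, "dz": 0, "roll": -7, "jaw": 0.36}, {"dx": 26.8, "dy": 25.4, "dz": 0, "roll": -7, "jaw": 0.36}, {"dx": 23.5, "dy": 28.5, "dz": 0, "roll": -7, "jaw": 0.36}])

```text
time_s: 1.1
ee_pos: [0.4713, -0.2438, 0.2053]
eef_rot: [-3.141, -0.0, 1.718]
force: [-0.0, -1.0, 0.2]
grip_width: 0.0303
grip_force: 0.0
```

Call:
send_rows(rows=[{"dx": 16.8, "dy": 25.1, "dz": 10, "roll": -6.8, "jaw": 0.36}, {"dx": 13.8, "dy": 26.9, "dz": 10, "roll": -6.8, "jaw": 0.36}, {"dx": 10.5, "dy": 28.3, "dz": 10, "roll": 0, "jaw": 0.36}, {"dx": 10.5, "dy": 28.3, "dz": 10, "roll": 0, "jaw": 0.36}, {"dx": 10.5, "dy": 28.3, "dz": 10, "roll": 0, "jaw": 0.36}, {"dx": 10.5, "dy": 28.3, "dz": 10, "roll": 0, "jaw": 0.36}, {"dx": 0, "dy": 0, "dz": 0, "roll": 0, "jaw": 0.36}, {"dx": 0, "dy": 0, "dz": 0, "roll": 0, "jaw": 0.36}])

```text
time_s: 1.77
ee_pos: [0.6049, -0.123, 0.1441]
eef_rot: [-3.14, -0.001, 1.951]
force: [-1.1, -0.6, 0.2]
grip_width: 0.03
grip_force: 0.0
```

Run:
```python
from m import *
import pickle
c=snap('wrist','w1.png');pickle.dump(c,open('w1.pkl','wb'))
h=cv2.cvtColor(c['frame'],cv2.COLOR_RGB2HSV)
m=cv2.inRange(h,(22,130,120),(35,255,255))
n,l,s,ce=cv2.connectedComponentsWithStats(m)
for i in range(1,n):
    if s[i,4]>60:print(s[i],ce[i].round(1),ray(c,[ce[i]],.028).round(4))
```

```text
[310 135  20  20 327] [319.6 144.4] [[ 0.5891 -0.0777  0.028 ]]
[263 219  12  11 105] [268.4 224.4] [[ 0.5693 -0.1795  0.028 ]]
[324 252  20  20 325] [333.5 261.5] [[ 0.6533 -0.1951  0.028 ]]
```

View pics/w1.png

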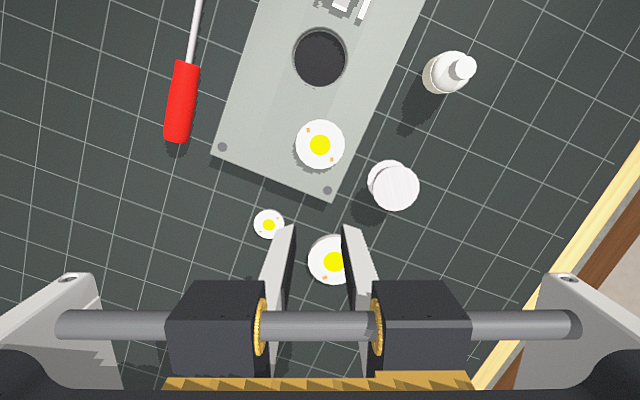

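The wrist view shows the disc at (320,144) and the recess at (319,57), in line ahead of the fingers. The look-alikes are at (268,224) and (333,261), outside the jig.

Run:
```python
from m import *
import pickle
c=pickle.load(open('w1.pkl','rb'));g=c['frame'].mean(2)
m=np.zeros(g.shape,bool);m[20:98,285:355]=g[20:98,285:355]<85
b=blob(m,(320,58),300);e=cv2.fitEllipse(b);R=ray(c,[e[0]],.02)[0,:2]
d=ray(c,[(319.6,144.4)],.028)[0,:2]
o=get_obs();y=o['eef_rot'][2];tx=np.array([np.cos(y),np.sin(y)]);ty=np.array([np.sin(y),-np.cos(y)]);t=o['ee_pos'][:2]
print(e,R.round(4),y)
for n,q in(('disc',d),('rec',R)):print(n,tx@(q-t)*1e3,ty@(q-t)*1e3)
v=R-d;print(np.linalg.norm(v),np.degrees(np.arctan2(v[1],v[0])),np.degrees(y))
```

```text
((319.2910461425781, 58.37546157836914), (49.476829528808594, 53.91653823852539), 0.8712903261184692) [ 0.5585 -0.0022] 1.9499981789676348
disc 48.73002673494753 2.7052200074619055
rec 130.14644303568906 2.220139879092519
0.08141786134495667 112.06803071638953 111.72666571304165
```

Call:
send_rows(rows=[{"dx": 0, "dy": 2.5, "dz": 30, "roll": 0, "jaw": 0.36}, {"dx": 0, "dy": 0, "dz": 30, "roll": 0, "jaw": 0.36}, {"dx": 0, "dy": 0, "dz": 30, "roll": 0, "jaw": 0.36}, {"dx": 0, "dy": 0, "dz": 20, "roll": 0, "jaw": 0.36}, {"dx": 0, "dy": 0, "dz": 10, "roll": 0, "jaw": 0.36}, {"dx": 0, "dy": 0, "dz": 0, "roll": 0, "jaw": 0.36}, {"dx": 0, "dy": 0, "dz": 0, "roll": 0, "jaw": 0.36}])

```text
time_s: 2.4
ee_pos: [0.6073, -0.1239, 0.0266]
eef_rot: [3.141, 0.001, 1.948]
force: [-0.2, -0.0, 0.9]
grip_width: 0.0301
grip_force: 0.0
```

Call:
send_rows(rows=[{"dx": 4, "dy": 0, "dz": 3, "roll": 0, "jaw": 0.36}, {"dx": 8, "dy": 0, "dz": 0, "roll": 0, "jaw": 0.36}, {"dx": 5, "dy": 0, "dz": 0, "roll": 0, "jaw": 0.36}, {"dx": 4, "dy": 0, "dz": 0, "roll": 0, "jaw": 0.36}, {"dx": 6, "dy": 0, "dz": 0, "roll": 0, "jaw": 0.36}, {"dx": 8, "dy": 0, "dz": 0, "roll": 0, "jaw": 0.36}, {"dx": 8, "dy": 0, "dz": 0, "roll": 0, "jaw": 0.36}, {"dx": 8, "dy": 0, "dz": 0, "roll": 0, "jaw": 0.36}, {"dx": 8, "dy": 0, "dz": 0, "roll": 0, "jaw": 0.36}, {"dx": 8, "dy": 0, "dz": 0, "roll": 0, "jaw": 0.36}, {"dx": 5, "dy": 0, "dz": 0, "roll": 0, "jaw": 0.36}, {"dx": 0, "dy": 0, "dz": 0, "roll": 0, "jaw": 0.36}])

```text
time_s: 3.4
ee_pos: [0.5802, -0.0551, 0.0224]
eef_rot: [-3.141, -0.0, 1.95]
force: [0.1, -0.8, -0.4]
grip_width: 0.03
grip_force: 0.0
```

```bash
cat > w.py <<'E'
from m import *
import sys
c=snap('wrist',sys.argv[1]);f=c['frame']
h=cv2.cvtColor(f,cv2.COLOR_RGB2HSV)
m=cv2.inRange(h,(22,130,120),(35,255,255))
n,l,s,ce=cv2.connectedComponentsWithStats(m)
o=get_obs();y=o['eef_rot'][2];tx=np.array([np.cos(y),np.sin(y)]);ty=np.array([np.sin(y),-np.cos(y)]);t=o['ee_pos'][:2]
R=np.array([.5582,-.003]);print('rec',tx@(R-t)*1e3,ty@(R-t)*1e3)
for i in range(1,n):
    if s[i,4]>60:
        q=ray(c,[ce[i]],.028)[0];print(s[i],q.round(4),tx@(q[:2]-t)*1e3,ty@(q[:2]-t)*1e3)
E
python3 w.py w2.png
```

```text
rec 57.195258589208336 -1.055445215527002
[302 183  33  32 854] [ 0.5703 -0.0285  0.028 ] 29.01386471810686 0.7768916963761883
```

View pics/w2.png

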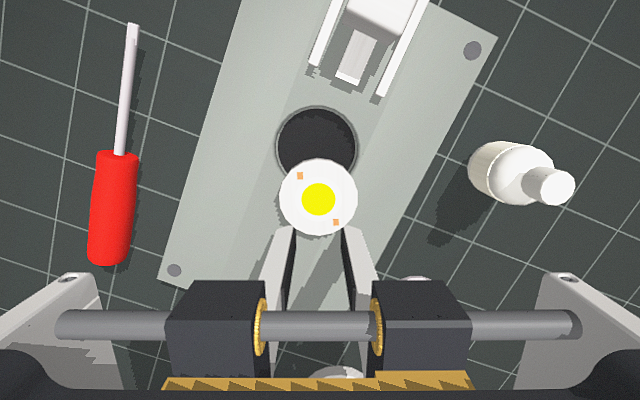

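The disc at (318,199) is held squarely by the two fingertips, and the recess is straight ahead at (316,143), about 28 mm off.

Call:
send_rows(rows=[{"dx": 4, "dy": -1, "dz": 0, "roll": 0, "jaw": 0.36}, {"dx": 5, "dy": 0, "dz": 0, "roll": 0, "jaw": 0.36}, {"dx": 5, "dy": 0, "dz": 0, "roll": 0, "jaw": 0.36}, {"dx": 3, "dy": 0, "dz": 0, "roll": 0, "jaw": 0.36}, {"dx": 2, "dy": 0, "dz": 0, "roll": 0, "jaw": 0.36}, {"dx": 1.5, "dy": 0, "dz": 0, "roll": 0, "jaw": 0.36}, {"dx": 1.5, "dy": 0, "dz": 0, "roll": 0, "jaw": 0.36}, {"dx": 1, "dy": 0, "dz": 0, "roll": 0, "jaw": 0.36}, {"dx": 0, "dy": 0, "dz": 0, "roll": 0, "jaw": 0.36}, {"dx": 0, "dy": 0, "dz": 0, "roll": 0, "jaw": 0.36}])

```text
time_s: 4.28
ee_pos: [0.5711, -0.0353, 0.0224]
eef_rot: [-3.141, -0.0, 1.949]
force: [0.7, 0.3, -0.4]
grip_width: 0.03
grip_force: 0.0
```

```bash
cat >> w.py <<'E'
zm=c['z_map'];K=c['camera_matrix'];R3=cv2.Rodrigues(np.array(c['rvec']))[0];tv=np.array(c['tvec']).reshape(3)
i=1+np.argmax(s[1:,4]) ;u0,v0=ce[i]
for du,dv in((0,0),(-25,0),(25,0),(0,-25),(0,22)):
    u,v=int(u0+du),int(v0+dv);d=np.median(zm[v-2:v+3,u-2:u+3])
    p=cv2.undistortPoints(np.array([[[u,v]]],float),K,np.array(c['D'])).reshape(2)
    print('z',(du,dv),((np.r_[p,1]*d-tv)@R3).round(4))
E
python3 w.py w3.png
```

```text
rec 34.7643063546515 -0.05362985908550833
[301 179  34  34 886] [ 0.5603 -0.0065  0.028 ] 30.735921242936804 0.6138379970633981
z (0, 0) [ 0.5599 -0.0068  0.027 ]
z (-25, 0) [ 0.5453 -0.0128  0.0265]
z (25, 0) [ 0.5746 -0.001   0.0269]
z (0, -25) [0.5544 0.0072 0.0222]
z (0, 22) [ 0.5649 -0.0193  0.0305]
```

Call:
send_rows(rows=[{"dx": 1, "dy": 0, "dz": 0, "roll": 0, "jaw": 0.36}, {"dx": 1, "dy": 0, "dz": 0, "roll": 0, "jaw": 0.36}, {"dx": 1, "dy": 0, "dz": 0, "roll": 0, "jaw": 0.36}, {"dx": 1, "dy": 0, "dz": 0, "roll": 0, "jaw": 0.36}, {"dx": 0, "dy": 0, "dz": 0, "roll": 0, "jaw": 0.36}, {"dx": 0, "dy": 0, "dz": 0, "roll": 0, "jaw": 0.36}])

```text
time_s: 4.83
ee_pos: [0.5696, -0.0315, 0.0225]
eef_rot: [3.142, -0.0, 1.949]
force: [-0.6, 0.0, -0.8]
grip_width: 0.0302
grip_force: 0.0
```

```bash
python3 w.py w4.png
```

```text
rec 30.728583416752798 -0.07140910817419084
[301 180  34  33 873] [ 0.559  -0.0033  0.028 ] 30.168336924131513 0.5296535886964012
z (0, 0) [ 0.5588 -0.0039  0.0259]
z (-25, 0) [ 0.544  -0.0099  0.0256]
z (25, 0) [0.5735 0.002  0.026 ]
z (0, -25) [0.5531 0.0103 0.0218]
z (0, 22) [ 0.5639 -0.0167  0.029 ]
```

Call:
send_rows(rows=[{"dx": 1, "dy": 0, "dz": 0, "roll": 0, "jaw": 0.36}, {"dx": 1, "dy": 0, "dz": 0, "roll": 0, "jaw": 0.36}, {"dx": 0.5, "dy": 0, "dz": 0, "roll": 0, "jaw": 0.36}, {"dx": 0, "dy": 0, "dz": 0, "roll": 0, "jaw": 0.36}, {"dx": 0, "dy": 0, "dz": 0, "roll": 0, "jaw": 0.36}])

```text
time_s: 5.3
ee_pos: [0.5687, -0.0292, 0.0224]
eef_rot: [-3.142, -0.0, 1.949]
force: [0.7, 0.3, 1.7]
grip_width: 0.0301
grip_force: 0.0
```

```bash
python3 w.py w5.png
```

```text
rec 28.220828689685145 -0.08852792358758965
[302 181  33  32 845] [ 0.5582 -0.0011  0.028 ] 29.984732958735457 0.6324877364769607
z (0, 0) [ 0.5581 -0.0021  0.0243]
z (-25, 0) [ 0.5432 -0.0083  0.0234]
z (25, 0) [0.573  0.0038 0.0241]
z (0, -25) [0.5522 0.0126 0.0217]
z (0, 22) [ 0.5633 -0.0153  0.0263]
```

View pics/w5.png

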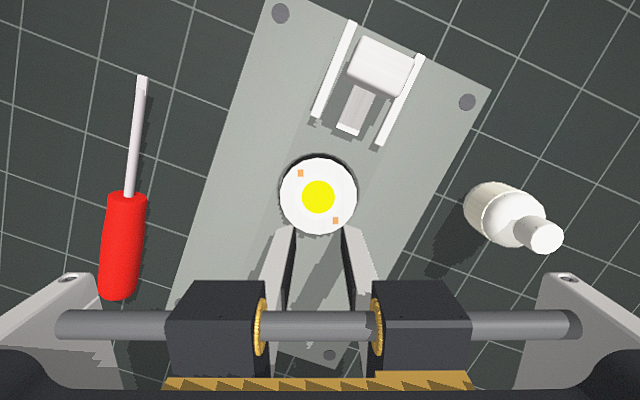

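The disc at (318,196) is nearly in the recess. A dark gap remains at its front edge (318,155), and its rear edge is still slightly high. A little more push is needed.

Call:
send_rows(rows=[{"dx": 1, "dy": 0, "dz": 0, "roll": 0, "jaw": 0.36}, {"dx": 0.8, "dy": 0, "dz": 0, "roll": 0, "jaw": 0.36}, {"dx": 0, "dy": 0, "dz": 0, "roll": 0, "jaw": 0.36}, {"dx": 0, "dy": 0, "dz": 0, "roll": 0, "jaw": 0.36}, {"dx": 0, "dy": 0, "dz": 0, "roll": 0, "jaw": 0.36}])

```text
time_s: 5.77
ee_pos: [0.5681, -0.0275, 0.0225]
eef_rot: [3.142, 0.0, 1.949]
force: [-0.3, -0.5, -0.2]
grip_width: 0.0303
grip_force: 0.0
```

```bash
python3 w.py w6.png
```

```text
rec 26.442812902229875 -0.08176828153820766
[302 182  33  31 782] [0.5578 0.     0.028 ] 29.413814352851205 0.6808423658195262
z (0, 0) [ 0.558  -0.0021  0.0207]
z (-25, 0) [ 0.5428 -0.0082  0.0205]
z (25, 0) [0.5734 0.0038 0.0202]
z (0, -25) [0.5519 0.0134 0.0203]
z (0, 22) [ 0.5638 -0.0165  0.0204]
```

Call:
send_rows(rows=[{"dx": -6, "dy": 0, "dz": 0, "roll": 0, "jaw": 0.36}, {"dx": 0, "dy": 0, "dz": -25, "roll": 0, "jaw": 0.36}, {"dx": 0, "dy": 0, "dz": -35, "roll": 5.8, "jaw": 0.36}, {"dx": 0, "dy": 0, "dz": -20, "roll": 5.8, "jaw": 1}, {"dx": 0, "dy": 0, "dz": 0, "roll": 5.8, "jaw": 1}, {"dx": 0, "dy": 0, "dz": 0, "roll": 5.8, "jaw": 1}, {"dx": 29.6, "dy": -2.6, "dz": 0, "roll": 0, "jaw": 1}, {"dx": 29.6, "dy": -2.6, "dz": 0, "roll": 0, "jaw": 1}, {"dx": 29.6, "dy": -2.6, "dz": 0, "roll": 0, "jaw": 1}, {"dx": 29.6, "dy": -2.6, "dz": 0, "roll": 0, "jaw": 1}, {"dx": 29.6, "dy": -2.6, "dz": 0, "roll": 0, "jaw": 1}, {"dx": 0, "dy": 0, "dz": 0, "roll": 0, "jaw": 1}])

```text
time_s: 6.82
ee_pos: [0.5609, 0.1189, 0.1025]
eef_rot: [3.141, -0.001, 1.548]
force: [0.2, 0.7, -0.2]
grip_width: 0.0003
grip_force: 0.0
```

Run:
```python
from m import *
c=snap('top','top1.png')
cv2.imwrite('pics/t1c.png',cv2.resize(c['frame'][150:300,230:440,::-1],None,fx=3.5,fy=3.5))
```

```text
(no output)
```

View pics/t1c.png

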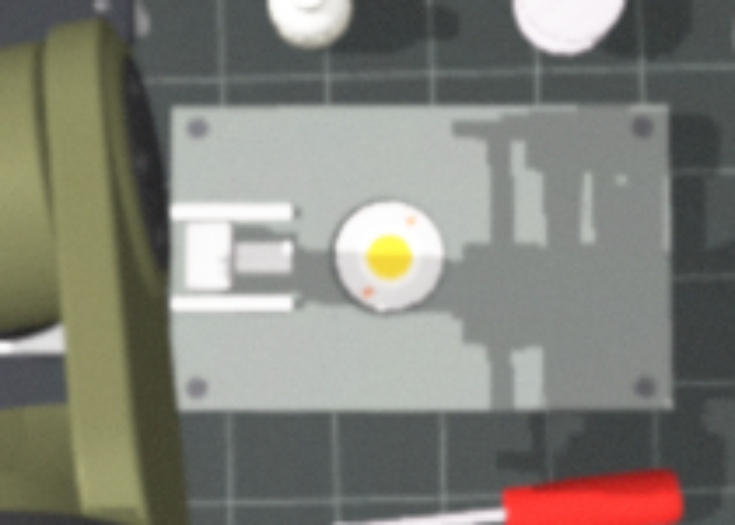

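The crop shows the disc lying in the recess at (389,256). The keeper at (210,256) is still back, with the path to its outer face free.

Call:
send_rows(rows=[{"dx": 0, "dy": 0, "dz": 25, "roll": 0, "jaw": 1}, {"dx": 0, "dy": 0, "dz": 25, "roll": 0, "jaw": 1}, {"dx": 0, "dy": 0, "dz": 18, "roll": 0, "jaw": 1}, {"dx": -10, "dy": 0, "dz": 0, "roll": 0, "jaw": 1}, {"dx": -8, "dy": 0, "dz": 0, "roll": 0, "jaw": 1}, {"dx": -4, "dy": 0, "dz": 0, "roll": 0, "jaw": 1}, {"dx": -4, "dy": 0, "dz": 0, "roll": 0, "jaw": 1}, {"dx": -4, "dy": 0, "dz": 0, "roll": 0, "jaw": 1}, {"dx": -4, "dy": 0, "dz": 0, "roll": 0, "jaw": 1}, {"dx": -4, "dy": 0, "dz": 0, "roll": 0, "jaw": 1}, {"dx": -4, "dy": 0, "dz": 0, "roll": 0, "jaw": 1}])

```text
time_s: 7.78
ee_pos: [0.5603, 0.0729, 0.0349]
eef_rot: [3.141, -0.0, 1.545]
force: [1.5, 1.4, 0.9]
grip_width: 0.0003
grip_force: 0.8
```

Call:
send_rows(rows=[{"dx": -2, "dy": 0, "dz": 0, "roll": 0, "jaw": 1}, {"dx": -1.5, "dy": 0, "dz": 0, "roll": 0, "jaw": 1}, {"dx": 0, "dy": 0, "dz": 0, "roll": 0, "jaw": 1}])

```text
time_s: 8.03
ee_pos: [0.56, 0.0697, 0.0345]
eef_rot: [3.141, -0.0, 1.544]
force: [0.8, -0.2, 1.4]
grip_width: 0.0005
grip_force: 0.7
```

Call:
send_rows(rows=[{"dx": -1, "dy": 0, "dz": 0, "roll": 0, "jaw": 1}, {"dx": 0, "dy": 0, "dz": 0, "roll": 0, "jaw": 1}])

```text
time_s: 8.2
ee_pos: [0.56, 0.0696, 0.0345]
eef_rot: [3.141, -0.001, 1.544]
force: [0.2, 8.6, 1.9]
grip_width: 0.0004
grip_force: 4.0
```

Call:
send_rows(rows=[{"dx": -1, "dy": 0, "dz": 0, "roll": 0, "jaw": 1}, {"dx": 0, "dy": 0, "dz": 0, "roll": 0, "jaw": 1}])

```text
time_s: 8.37
ee_pos: [0.56, 0.0694, 0.0346]
eef_rot: [3.141, -0.003, 1.545]
force: [1.3, 13.7, 1.6]
grip_width: 0.0004
grip_force: 7.1
```

Hard resistance with no further travel means the stop is reached. Next I back off and check.

Call:
send_rows(rows=[{"dx": 4, "dy": 0, "dz": 0, "roll": 0, "jaw": 1}, {"dx": 15, "dy": 0, "dz": 0, "roll": 0, "jaw": 1}, {"dx": 15, "dy": 0, "dz": 0, "roll": 0, "jaw": 1}, {"dx": 10, "dy": 0, "dz": -30, "roll": 0, "jaw": 1}, {"dx": 20, "dy": 0, "dz": -35, "roll": 0, "jaw": 1}, {"dx": 30, "dy": 0, "dz": -20, "roll": 0, "jaw": 1}, {"dx": 30, "dy": 0, "dz": 0, "roll": 0, "jaw": 1}, {"dx": 0, "dy": 0, "dz": 0, "roll": 0, "jaw": 1}, {"dx": 0, "dy": 0, "dz": 0, "roll": 0, "jaw": 1}])

```text
time_s: 9.12
ee_pos: [0.5628, 0.1925, 0.1191]
eef_rot: [-3.141, 0.001, 1.547]
force: [0.4, -0.5, 0.1]
grip_width: 0.0005
grip_force: 0.0
```

Run:
```python
from m import *
c=snap('top','top2.png')
cv2.imwrite('pics/t2c.png',cv2.resize(c['frame'][120:310,270:480,::-1],None,fx=3,fy=3,interpolation=cv2.INTER_CUBIC))
```

```text
(no output)
```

View pics/t2c.png

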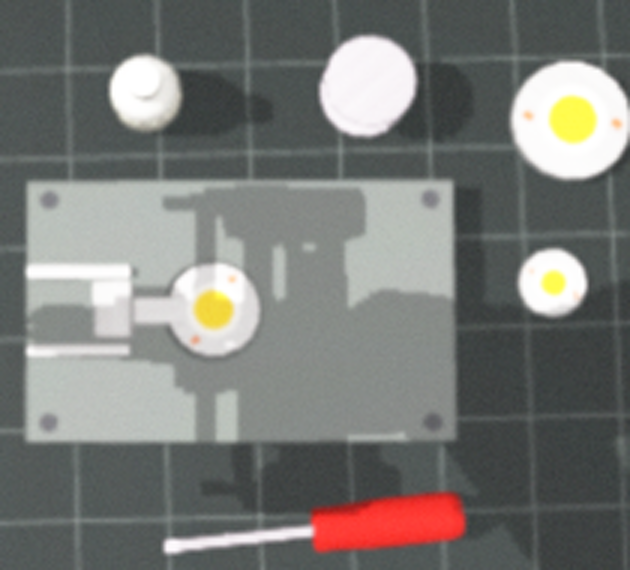

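The disc sits in the recess at (214,309), with the tongue over its left edge at (175,310). The overlap is about 8 to 9 mm, as expected at full travel. The spool, flux bottle and driver have not moved.

```bash
python3 -c "
from station import *
print(hand_in())"
```

```text
the job is handed in; nothing more can be done
None
```

The job is handed in: the disc lies flush in the recess, the keeper is in to its stop with its tongue over the disc's edge, and the arm is clear with the spool, flux bottle and screwdriver where they were.

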